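# Wedge a wire-stripper's infeed trough up to its height mark

## Robot

A 6-joint arm with a two-finger parallel gripper is mounted at the origin on the work surface. World frame = base frame: x ahead of the robot, y to its left, z up, the work surface at z = 0. Lengths are in m, angles in rad, forces in N, time in s.
With the tool pointing down it reaches from about 0.425 to 0.925 m from the base axis. Payload 12.5 kg.
Tool frame: the origin (TCP) lies midway between the tips of the shut fingers; the grasp point (between the pads) lies 19 mm behind it; z points along the fingers, y is the line along which they close (so a half turn about z gives the same grasp; the last joint's range is limited). The gripper opens to 85 mm and grips with 20 to 120 N. Pads are 22 mm wide; open, the fingers measure 114 mm over their backs; the gripper's body (76 mm by 85 mm) begins 54 mm behind the grasp point. The pads swing forward as they close: fully open they stand 13 mm farther back than shut.
Start: joints at [-1.366, 0.491, 1.559, -0, 1.092, -0.106], TCP at [0.191, -0.595, 0.231] pointing down, gripper open.
Joint ranges: [-3.1, 3.1], [-0.84, 2.19], [0.05, 2.79], [-1.13, 4.28], [0.06, 2.93], [-2.69, 2.69]. Speed limits (rad/s): [2.22, 2.22, 2.79, 3.14, 3.14, 3.14].

## Interface

Orientations are given as a 3x3 rotation matrix whose columns are the frame's x, y, z axes.
In Python, from workcell import * gives the robot as it stands.
- The arm moves only by the tool move_arm, never from a script. Its argument "rows" is a list of rows, each an object of numbers: "dx", "dy", "dz": the shift along the world's x, y, z in m; "rx", "ry", "rz": the turn, a rotation vector about the world's x, y, z in rad; "jaw": the opening, from 0 (shut) to 1 (fully open). In form: [{"dx": .., "dy": .., "dz": .., "rx": .., "ry": .., "rz": .., "jaw": ..}, ...]. A call has 1 to 12 rows; each row shifts and turns the commanded pose from where the row before left it; what a row does not reach is not made up. A row lasts 1/8 s, in which the tool goes at most 62.5 mm and 10.7 degrees, less where a joint would pass 70% of its speed; a pose out of reach is approached as far as the arm can. A call with a gripper value outside its range is refused whole. The fingers move at their own pace and stop on an object; "force" is the grip in N (left out, the last holds). Time passes only in rows, so rows that do not move let the fingers close. It gives the time, the measured TCP pose, the force, the opening and the grip force at its end, in the units of the state.
- get_obs(): the state, without advancing time (a new reading comes with each control period).
- read_camera(name): name is "scene" or "side" or "wrist"; returns the picture (384x512x3 uint8, red, green, blue); there is no depth.
- camera_params(name): a dict with "fx", "fy", "cx", "cy" (pixels), "dist_coeffs" ([k1, k2, p1, p2, k3] as OpenCV has them; the pictures are not rectified), "cam_to_world" (4x4, takes a point from camera to world coordinates). Camera axes: x right, y down, z forward; pixel columns grow to the right and rows downward; lengths in m; the calibration is good to about 2 mm. A picture is of the moment at which its call begins: read the wrist's pose just before it. camera_params takes no time and is no camera call; for the wrist camera it gives the pose at the moment of the call.
- close_job(): hands the job in; it is judged then, once.
The state is a dict: "time_s": time; "q": joint angles; "dq": joint speeds; "effort": joint torques, N m; "position": TCP position; "tcp_rot": TCP orientation; "contact_force": force on the tool from outside, world axes, zero at the start; "ft_torque": the same for the moment, N m; "width": opening from 0.0 (shut) to 1.0 (fully open); "grasp_force": force on a finger pad.
Only numpy, scipy, OpenCV 4.12 (cv2) and the standard library are available. Lean on these libraries where they do the work, as an engineer would, in place of code of your own. Each camera call takes 0.05 s, during which the arm holds its last target. There are 200 camera calls.

## Task

The infeed trough of the wire-stripping machine hangs too low. Lay the orange levelling wedge in the track below the trough's mouth, thin end first, and slide it in under the rubber foot until the pointer comes up to the red height mark and the trough is nipped snug against its stop: 8 to 20 N on the foot, and never forced past 25 N. Raise the trough with the wedge alone, leave everything else on the bench where it is, and let go.

Things in the scene. Friction and masses are not known exactly. Their poses are not given: they have to be found in the camera images.
- wedge: Orange nylon levelling wedge, loose, 110 g, 150 mm long, 36 mm wide. Origin: centre of its flat underside; x points to the thin end (toe, x = +75 mm), z up. From x = +75 to -45 mm it is a ramp, 4 mm thick at the toe growing evenly to 24 mm (1 in 6). It slides with friction about 0.30 (0.24 to 0.36) and stays where it is left.
- wedge_grip (a point): Middle of the wedge's upright grip block with dark ribs, 22 mm above the sole: 28 mm wide (along the wedge's y), 30 mm long (x = -45 to -75 mm), 44 mm high. Take it by its 28 mm width. While sliding under the bearing trough, the push along the track is 0.65 to 0.95 times the load on the foot, if the hand neither lifts the wedge nor presses it down.
- stripper: Fixed wire-stripping machine, pale grey housing 260 mm long, 240 wide, 215 high, with wedge track and trough before it. Origin: on the bench directly below the trough's hinge pin, which is 45 mm up; x points from the track into the machine (the way the wedge is pushed), z up; the housing begins at x = +35 mm. A white scale post 85 mm high stands at x = -160, y = -45 mm.
- track_end (a point): Outer end of the wedge track, on its centre line and on its top: a steel plate 66 mm wide, top 5 mm above the bench, from x = -375 mm of the stripper (this point) to the housing. From x = -375 to -135 mm it has side lips 46 mm apart, standing 6 mm above the plate.
- trough (a joint): Hinge of the aluminium infeed trough (215 mm long, 42 wide, walls 34 high), rad. 0 = hanging on its lower stop; grows as the mouth is lifted; 0.0341 = level, at the height mark and against its rigid up-stop. While rising it bears on the wedge with only 2.5 to 5.5 N; at the stop the load climbs steeply, by 2 to 5 N for each further mm of wedge travel.
- foot_mid (a point): Middle of the trough's underside above the rubber foot, 205 mm from the hinge pin: 28 mm above the track plate when level, 21 mm when hanging. The rounded rubber foot (radius 6 mm, 36 mm wide; gives 0.03 mm per N) sticks out 8 to 12 mm below this point; how much is left of the rubber is not known, so the wedge depth at which the stop is met varies by 24 mm.
- pointer (a point): Tip of the red pointer on the -y side of the trough, 176 mm from the hinge pin, beside the scale post; it comes level with the mark when the trough is raised (6 mm below it when hanging).
- height_mark (a point): Red mark line on the white scale post, 55 mm above the bench.
- chock: Bystander: black rubber chock, 80 x 44 x 36 mm, too steep for this job.
- packer: Bystander: flat steel packing strip 100 x 30 x 8 mm.
- cutters: Bystander: side cutters with red handles, 140 mm long.
- screwdriver: Bystander: screwdriver with yellow handle, between robot and track.
- tape: Bystander: black roll of tape, 64 mm across, 18 mm high.
- bottle: Bystander: clear water bottle, 64 mm across, 200 mm high, standing.
- marker: Bystander: blue marker pen, 130 mm long.
Things that resemble listed ones, but are neither listed nor needed, are in the scene too. Leave any purple or white look-alike of the wedge alone.

How it is judged:
By the outcome, as a careful person would: the job done as asked, in the order asked, and still so for the second after the job is handed in, with the robot touching nothing.
It also fails if it takes over 54 s, if anything falls off the work surface, if the arm or the gripper's body presses on something with over 40 N, if the wrist force passes 120 N, or if a joint passes its speed limit or range.

## Working session

There is one attempt and no reset: what is moved stays moved. The work goes in short steps, Python scripts to look and compute and a tool call to move; the robot and the scene stay as the last step left them, time stands still between calls to the robot, and variables do not carry over. Pictures are saved under pics/ and viewed, at most 10 in all, crops included, and the job is handed in when it is done.

Besides the shell and the picture viewer there is one more tool, called after "Call:" as name(argument=value, ...), one argument or row to a line, values as JSON. move_arm: Moves the arm, as the interface text tells. Its arguments: {"type":"object","properties":{"rows":{"type":"array"},"force":{"type":"number"}},"required":["rows"]}

```bash
mkdir -p pics; ls; python3 - <<'E'
from workcell import *
import cv2,numpy as np
a=read_camera("scene");b=read_camera("side")
cv2.imwrite("pics/scene.png",a[:,:,::-1]);cv2.imwrite("pics/side.png",b[:,:,::-1])
for n in("scene","side"):
    p=camera_params(n);print({k:np.round(v,4).tolist() for k,v in p.items()})
o=get_obs();print(o["tcp_rot"],o["time_s"],o["contact_force"])
E
```

```text
pics
{'fx': 386.5874, 'fy': 386.5874, 'cx': 254.2897, 'cy': 194.7835, 'dist_coeffs': [0.0186, 0.0, 0.0, 0.0, 0.0], 'cam_to_world': [[0.7233, 0.4775, -0.4989, 1.1148], [0.6905, -0.5085, 0.5144, -0.7642], [-0.008, -0.7166, -0.6975, 0.9425], [0.0, 0.0, 0.0, 1.0]]}
{'fx': 365.7654, 'fy': 365.7654, 'cx': 261.3066, 'cy': 195.0942, 'dist_coeffs': [-0.0207, 0.0, 0.0, 0.0, 0.0], 'cam_to_world': [[0.977, -0.1455, 0.1561, 0.2883], [-0.2134, -0.6548, 0.7251, -1.0461], [-0.0033, -0.7417, -0.6707, 0.9131], [0.0, 0.0, 0.0, 1.0]]}
[[ 9.52088406e-01  3.05822878e-01 -1.86146768e-04]
 [ 3.05822906e-01 -9.52087874e-01  1.01520245e-03]
 [ 1.33244054e-04 -1.02349043e-03 -9.99999467e-01]] 0.1 [ 0.36726022 -0.15717738  0.31554183]
```

View pics/scene.png

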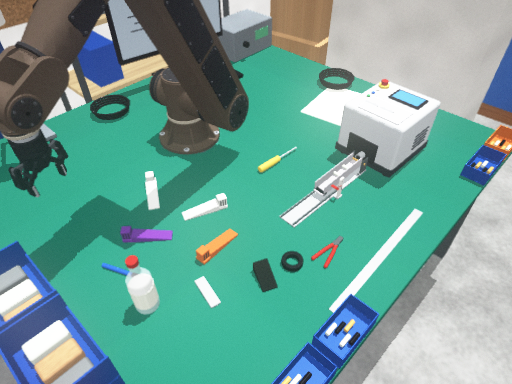

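View pics/side.png

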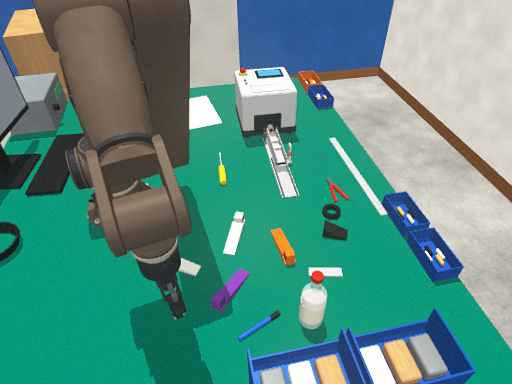

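The orange wedge is near scene (217,246), with its grip at the lower left. The track end is near (290,220) and the housing near (390,125). In the side view the wedge is near (283,246) and the track end near (289,195). I'll crop to get exact pixels.

```bash
cat > h.py <<'E'
from workcell import *
import cv2,numpy as np
def ray(n,uv,p=None):
    p=p or camera_params(n);K=np.array([[p["fx"],0,p["cx"]],[0,p["fy"],p["cy"]],[0,0,1]])
    q=cv2.undistortPoints(np.array(uv,float).reshape(-1,1,2),K,np.array(p["dist_coeffs"])).reshape(-1,2)
    T=np.array(p["cam_to_world"]);d=np.c_[q,np.ones(len(q))]@T[:3,:3].T
    return T[:3,3],d
def onz(n,uv,z,p=None):
    o,d=ray(n,uv,p);return o+d*((z-o[2])/d[:,2])[:,None]
def proj(n,X,p=None):
    p=p or camera_params(n);K=np.array([[p["fx"],0,p["cx"]],[0,p["fy"],p["cy"]],[0,0,1]])
    W=np.linalg.inv(np.array(p["cam_to_world"]))
    return cv2.projectPoints(np.array(X,float).reshape(-1,3),cv2.Rodrigues(W[:3,:3])[0],W[:3,3],K,np.array(p["dist_coeffs"]))[0].reshape(-1,2)
E
python3 - <<'E'
from h import *
a=cv2.imread("pics/scene.png");b=cv2.imread("pics/side.png")
c1=cv2.resize(a[145:230,275:375],None,fx=4,fy=4,interpolation=cv2.INTER_CUBIC)
c2=cv2.resize(b[120:205,250:310],None,fx=4,fy=4,interpolation=cv2.INTER_CUBIC)
c=np.hstack([c1,c2]); cv2.imwrite("pics/track.png",c);print(c.shape)
for n,im in(("scene",a),("side",b)):
    h=cv2.cvtColor(im,cv2.COLOR_BGR2HSV);m=cv2.inRange(h,(5,150,80),(18,255,255))
    cs,_=cv2.findContours(m,0,1)
    for k in cs:
        if cv2.contourArea(k)>100:
            r=cv2.minAreaRect(k);print(n,cv2.contourArea(k),r);
            print(cv2.approxPolyDP(k,2,True).reshape(-1,2).tolist())
            print(onz(n,cv2.boxPoints(r),0.01).round(3).tolist())
E
```

```text
(340, 640, 3)
scene 463.0 ((214.9470672607422, 244.18826293945312), (14.968201637268066, 45.230003356933594), 49.398704528808594)
[[236, 234], [228, 230], [207, 247], [199, 248], [196, 251], [197, 258], [204, 263]]
[[0.487, -0.384, 0.01], [0.477, -0.232, 0.01], [0.533, -0.244, 0.01], [0.54, -0.391, 0.01]]
scene 407.0 ((502.09234619140625, 138.8384552001953), (26.54343032836914, 25.92325782775879), 29.744882583618164)
[[500, 126], [485, 144], [505, 152], [506, 156], [511, 147], [509, 151], [500, 148], [511, 143], [511, 129]]
[[0.908, 0.754, 0.01], [0.886, 0.948, 0.01], [0.988, 0.913, 0.01], [1.002, 0.728, 0.01]]
side 412.0 ((283.71295166015625, 245.56825256347656), (38.56316375732422, 13.387968063354492), 67.16634368896484)
[[271, 230], [285, 265], [294, 262], [294, 253], [281, 229]]
[[0.49, -0.247, 0.01], [0.536, -0.233, 0.01], [0.542, -0.388, 0.01], [0.5, -0.398, 0.01]]
side 636.5 ((477.3350830078125, 161.48458862304688), (101.862548828125, 10.84475326538086), 43.4925651550293)
[[437, 130], [456, 148], [456, 142], [460, 144], [461, 141], [464, 145], [462, 148], [458, 146], [460, 152], [462, 149], [464, 155], [462, 148], [467, 147], [467, 159], [472, 157], [473, 160], [470, 162], [479, 169], [482, 162], [484, 165], [480, 171], [511, 200], [511, 194], [508, 192], [511, 190], [510, 185], [444, 126], [443, 129], [445, 127], [452, 134], [445, 138], [441, 129], [440, 133]]
[[1.379, 0.189, 0.01], [1.453, 0.243, 0.01], [1.437, -0.264, 0.01], [1.379, -0.295, 0.01]]
side 259.0 ((308.63519287109375, 78.03218078613281), (20.37428855895996, 19.522628784179688), 58.392494201660156)
[[312, 71], [299, 72], [298, 75], [306, 91], [309, 84], [321, 82], [317, 73]]
[[0.912, 0.909, 0.01], [1.053, 1.029, 0.01], [1.036, 0.785, 0.01], [0.907, 0.685, 0.01]]
```

View pics/track.png

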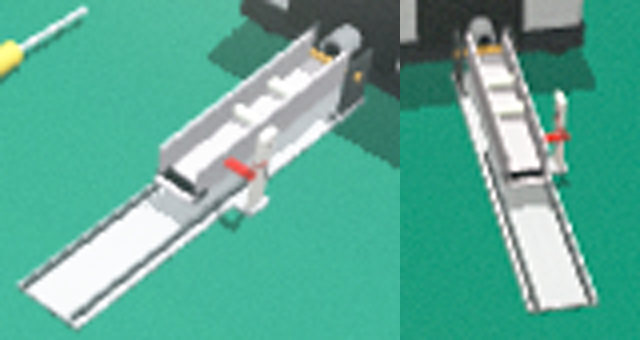

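The scene crop shows the track end corners at about (279.5,216.8) and (294,226.8), with the lips running up to the trough mouth. The side view has the end corners at (282.5,197.5) and (299.5,195.5).

```bash
python3 - <<'E'
from h import *
A=onz("scene",[(279.2,216.8),(293.8,226.6),(365.5,171)],.005);B=onz("side",[(282.8,197.3),(299.2,195.3),(264,143)],.005)
print(A.round(4),B.round(4),(A[:2].mean(0)),B[:2].mean(0), sep="\n")
d=A[2]-A[1];print(np.arctan2(d[1],d[0]));d=B[2]-B[0];print(np.arctan2(d[1],d[0]))
# wedge corners: toe top z=.004
print(onz("scene",[(236,234),(228,230)],.004).round(4));print(onz("scene",[(204,263)],.0).round(4))
print(onz("side",[(271,230),(281,229)],.004).round(4),onz("side",[(285,265),(294,262)],0).round(4))
# scale post mark/foot; track white-region edge fit via trough: hinge etc.
for n in("scene","side"):
    im=cv2.cvtColor(cv2.imread(f"pics/{n}.png"),cv2.COLOR_BGR2HSV)
    m=cv2.inRange(im,(0,130,90),(6,255,255))|cv2.inRange(im,(172,130,90),(180,255,255))
    for c in cv2.findContours(m,0,2)[0]:
        print(n,cv2.contourArea(c),cv2.boundingRect(c))
E
```

```text
[[ 0.5753 -0.0917  0.005 ]
 [ 0.6372 -0.0917  0.005 ]
 [ 0.6566  0.2995  0.005 ]]
[[ 0.5741 -0.0934  0.005 ]
 [ 0.6361 -0.0959  0.005 ]
 [ 0.584   0.2665  0.005 ]]
[ 0.60625791 -0.09169016  0.005     ]
[ 0.60514481 -0.09466032  0.005     ]
1.5213981552008549
1.543458133985668
[[ 0.5238 -0.2397  0.004 ]
 [ 0.4934 -0.2456  0.004 ]]
[[ 0.532  -0.3804  0.    ]]
[[ 0.4943 -0.2408  0.004 ]
 [ 0.5282 -0.2437  0.004 ]] [[ 0.5035 -0.3878 -0.    ]
 [ 0.5337 -0.3828  0.    ]]
scene 107.5 (125, 255, 13, 13)
scene 138.0 (312, 243, 26, 25)
scene 7.5 (331, 185, 7, 5)
scene 0.0 (498, 150, 1, 1)
scene 9.5 (382, 79, 6, 4)
side 108.5 (311, 271, 13, 13)
side 77.0 (329, 184, 19, 18)
side 3.0 (287, 153, 5, 2)
side 0.0 (307, 92, 1, 1)
side 14.5 (240, 68, 6, 5)
```

Call:
move_arm(
  rows=[
    {"dz":0.04},
    {"dz":0.03,"dx":0.03,"dy":0.02,"rz":0.13},
    {"dx":0.033,"dy":0.022,"rz":0.13},
    {"dx":0.033,"dy":0.022,"rz":0.13},
    {"dx":0.033,"dy":0.022,"rz":0.13},
    {"dx":0.033,"dy":0.022,"rz":0.13},
    {"dx":0.033,"dy":0.022,"rz":0.13},
    {"dx":0.033,"dy":0.022,"rz":0.13},
    {"dx":0.033,"dy":0.022,"rz":0.13},
    {"dx":0.033,"dy":0.022,"rz":0.13},
    {"dx":0.033,"dy":0.022,"rz":0.13},
    {"rz":0.02},
  ],
)

```text
$.rows[0]: bad value
```

```bash
python3 - <<'E'
from h import *
o=get_obs();p=camera_params("wrist");a=read_camera("wrist")[:,:,::-1].copy();cv2.imwrite("pics/w1.png",a)
print(o["time_s"],o["position"],np.round(o["tcp_rot"],3).tolist(),np.round(p["cam_to_world"],3).tolist())
h=cv2.cvtColor(a,cv2.COLOR_BGR2HSV);m=cv2.inRange(h,(5,150,60),(18,255,255))
for k in cv2.findContours(m,0,1)[0]:
    if cv2.contourArea(k)>100:
        q=cv2.approxPolyDP(k,3,True).reshape(-1,2);print(np.c_[q,onz("wrist",q,0.0,p)[:,:2].round(4)])
E
```

```text
0.1 [ 0.19112999 -0.59484322  0.23075723] [[0.952, 0.306, -0.0], [0.306, -0.952, 0.001], [0.0, -0.001, -1.0]] [[0.306, -0.909, -0.282, 0.264], [-0.952, -0.293, -0.089, -0.573], [-0.002, 0.296, -0.955, 0.374], [0.0, 0.0, 0.0, 1.0]]
```

View pics/w1.png

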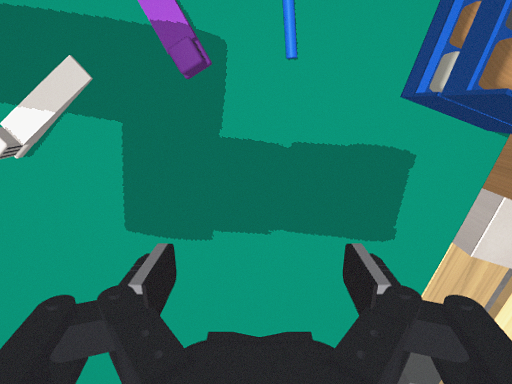

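The move was refused because every row needs all its fields. The wrist view is of the start pose and does show the fingers, with the camera mounted on the tool's +x side. Repeating the move.

Call:
move_arm(
  rows=[
    {"dx":0,"dy":0,"dz":0.04,"rx":0,"ry":0,"rz":0,"jaw":1},
    {"dx":0.03,"dy":0.02,"dz":0.03,"rx":0,"ry":0,"rz":0.13,"jaw":1},
    {"dx":0.033,"dy":0.022,"dz":0,"rx":0,"ry":0,"rz":0.13,"jaw":1},
    {"dx":0.033,"dy":0.022,"dz":0,"rx":0,"ry":0,"rz":0.13,"jaw":1},
    {"dx":0.033,"dy":0.022,"dz":0,"rx":0,"ry":0,"rz":0.13,"jaw":1},
    {"dx":0.033,"dy":0.022,"dz":0,"rx":0,"ry":0,"rz":0.13,"jaw":1},
    {"dx":0.033,"dy":0.022,"dz":0,"rx":0,"ry":0,"rz":0.13,"jaw":1},
    {"dx":0.033,"dy":0.022,"dz":0,"rx":0,"ry":0,"rz":0.13,"jaw":1},
    {"dx":0.033,"dy":0.022,"dz":0,"rx":0,"ry":0,"rz":0.13,"jaw":1},
    {"dx":0.033,"dy":0.022,"dz":0,"rx":0,"ry":0,"rz":0.13,"jaw":1},
    {"dx":0.033,"dy":0.022,"dz":0,"rx":0,"ry":0,"rz":0.13,"jaw":1},
    {"dx":0,"dy":0,"dz":0,"rx":0,"ry":0,"rz":0.02,"jaw":1},
  ],
)

```text
time_s: 1.65
position: [0.5198, -0.3754, 0.3008]
tcp_rot: [[-0.064, 0.998, -0.0], [0.998, 0.064, 0.001], [0.001, -0.0, -1.0]]
contact_force: [-0.1, -0.4, -0.5]
width: 1.0
grasp_force: 0.0
```

```bash
python3 - <<'E'
from h import *
o=get_obs();p=camera_params("wrist");a=read_camera("wrist")[:,:,::-1].copy();cv2.imwrite("pics/w2.png",a)
print(o["time_s"],o["position"],np.round(o["tcp_rot"],3).tolist(),np.round(p["cam_to_world"],3).tolist())
h=cv2.cvtColor(a,cv2.COLOR_BGR2HSV);m=cv2.inRange(h,(5,150,60),(18,255,255))
for k in cv2.findContours(m,0,1)[0]:
    if cv2.contourArea(k)>100:
        q=cv2.approxPolyDP(k,3,True).reshape(-1,2);print(np.c_[q,onz("wrist",q,0.0,p)[:,:2].round(4)])
E
```

```text
1.65 [ 0.51976624 -0.37542867  0.30077362] [[-0.064, 0.998, -0.0], [0.998, 0.064, 0.001], [0.001, -0.0, -1.0]] [[0.998, 0.063, 0.018, 0.516], [0.065, -0.954, -0.294, -0.301], [-0.001, 0.295, -0.956, 0.444], [0.0, 0.0, 0.0, 1.0]]
[[ 2.450e+02  5.700e+01  4.912e-01 -2.389e-01]
 [ 2.450e+02  9.300e+01  4.938e-01 -2.877e-01]
 [ 2.450e+02  5.800e+01  4.913e-01 -2.402e-01]
 [ 2.560e+02  6.200e+01  5.072e-01 -2.445e-01]
 [ 2.580e+02  5.700e+01  5.096e-01 -2.377e-01]
 [ 2.700e+02  5.800e+01  5.266e-01 -2.379e-01]
 [ 2.700e+02  1.420e+02  5.355e-01 -3.563e-01]
 [ 2.470e+02  1.440e+02  5.007e-01 -3.616e-01]
 [ 2.460e+02  1.390e+02  4.988e-01 -3.541e-01]
 [ 2.490e+02  1.660e+02  5.057e-01 -3.955e-01]
 [ 2.670e+02  1.660e+02  5.337e-01 -3.937e-01]
 [ 2.700e+02  5.700e+01  5.265e-01 -2.366e-01]]
```

View pics/w2.png

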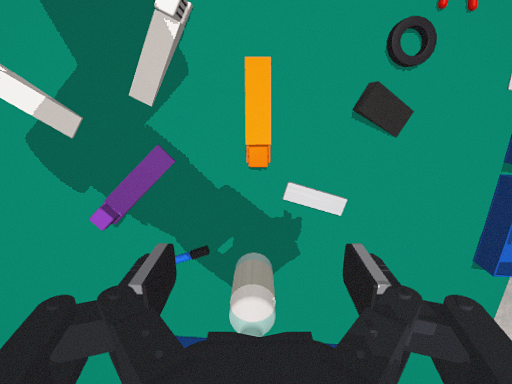

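The wedge lies at pixels (245–270, 57–166), toe up, with the grip at (258,155). The bottle is behind it, so I'll check the clearance to it.

```bash
python3 - <<'E'
from h import *
print(onz("scene",[(132,259)],.2),onz("side",[(317.5,275)],.2))
E
```

```text
[[ 0.52340691 -0.57051291  0.2       ]] [[ 0.52316858 -0.57640245  0.2       ]]
```

Call:
move_arm(
  rows=[
    {"dx":-0.002,"dy":0.004,"dz":-0.06,"rx":0,"ry":0,"rz":0,"jaw":0.7},
    {"dx":0,"dy":0,"dz":-0.04,"rx":0,"ry":0,"rz":0,"jaw":0.7},
  ],
)

```text
time_s: 1.95
position: [0.5147, -0.3732, 0.1994]
tcp_rot: [[-0.058, 0.998, -0.001], [0.998, 0.058, 0.001], [0.001, -0.001, -1.0]]
contact_force: [0.8, -0.2, -0.3]
width: 0.695
grasp_force: 0.0
```

Call:
move_arm(
  rows=[
    {"dx":0,"dy":0,"dz":-0.05,"rx":0,"ry":0,"rz":0,"jaw":0.7},
    {"dx":0,"dy":0,"dz":-0.05,"rx":0,"ry":0,"rz":0,"jaw":0.7},
    {"dx":0,"dy":0,"dz":0,"rx":0,"ry":0,"rz":0,"jaw":0.7},
  ],
)

```text
time_s: 2.33
position: [0.5141, -0.3728, 0.0984]
tcp_rot: [[-0.058, 0.998, -0.005], [0.998, 0.058, 0.004], [0.005, -0.005, -1.0]]
contact_force: [0.9, -0.7, 0.9]
width: 0.698
grasp_force: 0.0
```

```bash
python3 - <<'E'
from h import *
o=get_obs();p=camera_params("wrist");a=read_camera("wrist")[:,:,::-1].copy();cv2.imwrite("pics/w3.png",a)
print(o["time_s"],o["position"],np.round(o["tcp_rot"],4).tolist(),np.round(p["cam_to_world"],3).tolist())
# top of block lies at z=.044: corners
h=cv2.cvtColor(a,cv2.COLOR_BGR2HSV);m=cv2.inRange(h,(5,150,60),(18,255,255))
for k in cv2.findContours(m,0,1)[0]:
    if cv2.contourArea(k)>100:
        q=cv2.approxPolyDP(k,3,True).reshape(-1,2);print(np.c_[q,onz("wrist",q,0.0,p)[:,:2].round(4),onz("wrist",q,0.044,p)[:,:2].round(4)])
E
```

```text
2.325 [ 0.51412748 -0.3727587   0.09841746] [[-0.0578, 0.9983, -0.0048], [0.9983, 0.0578, 0.0043], [0.0045, -0.0046, -1.0]] [[0.998, 0.058, 0.012, 0.511], [0.059, -0.955, -0.291, -0.299], [-0.005, 0.291, -0.957, 0.242], [0.0, 0.0, 0.0, 1.0]]
[[241.     153.       0.4971  -0.3386   0.4996  -0.3313]
 [247.     226.       0.5051  -0.4044   0.5062  -0.3851]
 [281.     227.       0.5359  -0.4035   0.5314  -0.3844]
 [285.     183.       0.536   -0.3623   0.5315  -0.3507]
 [242.     184.       0.499   -0.3654   0.5012  -0.3532]]
[[ 2.390e+02  2.000e+01  4.913e-01 -2.381e-01  4.949e-01 -2.491e-01]
 [ 2.390e+02  7.300e+01  4.928e-01 -2.758e-01  4.962e-01 -2.800e-01]
 [ 2.440e+02  8.100e+01  4.970e-01 -2.815e-01  4.996e-01 -2.846e-01]
 [ 2.410e+02  7.300e+01  4.944e-01 -2.757e-01  4.975e-01 -2.799e-01]
 [ 2.460e+02  7.300e+01  4.983e-01 -2.755e-01  5.006e-01 -2.797e-01]
 [ 2.510e+02  8.400e+01  5.026e-01 -2.834e-01  5.042e-01 -2.862e-01]
 [ 2.430e+02  8.700e+01  4.964e-01 -2.861e-01  4.991e-01 -2.883e-01]
 [ 2.400e+02  7.900e+01  4.938e-01 -2.802e-01  4.970e-01 -2.836e-01]
 [ 2.440e+02  8.800e
[... 1005 characters left out ...]
.824e-01]
 [ 2.740e+02  7.000e+01  5.199e-01 -2.720e-01  5.183e-01 -2.769e-01]
 [ 2.780e+02  7.200e+01  5.232e-01 -2.733e-01  5.210e-01 -2.779e-01]
 [ 2.780e+02  9.100e+01  5.242e-01 -2.874e-01  5.218e-01 -2.895e-01]
 [ 2.810e+02  8.200e+01  5.261e-01 -2.806e-01  5.234e-01 -2.838e-01]
 [ 2.870e+02  8.100e+01  5.307e-01 -2.795e-01  5.272e-01 -2.830e-01]
 [ 2.870e+02  9.500e+01  5.316e-01 -2.900e-01  5.279e-01 -2.916e-01]
 [ 2.780e+02  9.400e+01  5.244e-01 -2.897e-01  5.220e-01 -2.913e-01]
 [ 2.870e+02  1.040e+02  5.322e-01 -2.969e-01  5.283e-01 -2.972e-01]
 [ 2.870e+02  1.830e+02  5.377e-01 -3.622e-01  5.329e-01 -3.506e-01]
 [ 2.870e+02  2.000e+01  5.272e-01 -2.360e-01  5.243e-01 -2.474e-01]]
```

View pics/w3.png

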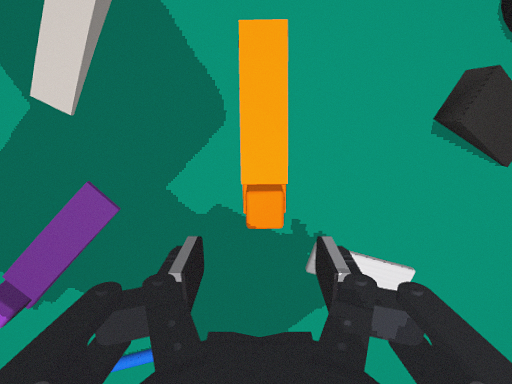

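The orange grip block is centred at (264,206), with its top rear corners at (247,226) and (281,227) and the toe edge at (239–287,20). The fingers straddle it, so I'll correct by 4 mm and descend.

Call:
move_arm(
  rows=[
    {"dx":0.004,"dy":0,"dz":-0.02,"rx":-0.004,"ry":-0.005,"rz":0.006,"jaw":0.7},
    {"dx":0,"dy":0,"dz":-0.03,"rx":0,"ry":0,"rz":0,"jaw":0.7},
    {"dx":0,"dy":0,"dz":-0.02,"rx":0,"ry":0,"rz":0,"jaw":0.7},
    {"dx":0,"dy":0,"dz":-0.014,"rx":0,"ry":0,"rz":0,"jaw":0.7},
    {"dx":0,"dy":0,"dz":0,"rx":0,"ry":0,"rz":0,"jaw":0.7},
  ],
)

```text
time_s: 3.0
position: [0.5201, -0.3732, 0.0172]
tcp_rot: [[-0.066, 0.998, 0.005], [0.998, 0.066, -0.004], [-0.004, 0.004, -1.0]]
contact_force: [-0.3, 0.1, 0.2]
width: 0.698
grasp_force: 0.0
```

Call:
move_arm(
  force=50,
  rows=[
    {"dx":-0.001,"dy":0,"dz":-0.003,"rx":0,"ry":0,"rz":0,"jaw":0.7},
    {"dx":0,"dy":0,"dz":0,"rx":0,"ry":0,"rz":0,"jaw":0.45},
    {"dx":0,"dy":0,"dz":0,"rx":0,"ry":0,"rz":0,"jaw":0.2},
    {"dx":0,"dy":0,"dz":0,"rx":0,"ry":0,"rz":0,"jaw":0.2},
    {"dx":0,"dy":0,"dz":0,"rx":0,"ry":0,"rz":0,"jaw":0.2},
    {"dx":0,"dy":0,"dz":0,"rx":0,"ry":0,"rz":0,"jaw":0.2},
  ],
)

```text
time_s: 3.75
position: [0.5194, -0.3733, 0.015]
tcp_rot: [[-0.066, 0.998, 0.006], [0.998, 0.066, -0.005], [-0.005, 0.005, -1.0]]
contact_force: [-0.3, 0.2, 6.3]
width: 0.319
grasp_force: 49.8
```

Call:
move_arm(
  rows=[
    {"dx":0,"dy":0,"dz":0.03,"rx":0,"ry":0,"rz":0,"jaw":0.2},
    {"dx":0,"dy":0,"dz":0.05,"rx":0,"ry":0,"rz":0,"jaw":0.2},
    {"dx":0,"dy":0.05,"dz":0.03,"rx":0,"ry":0,"rz":0,"jaw":0.2},
    {"dx":0,"dy":0.05,"dz":0.03,"rx":0,"ry":0,"rz":-0.03,"jaw":0.2},
    {"dx":0,"dy":0.05,"dz":0.03,"rx":0,"ry":0,"rz":-0.03,"jaw":0.2},
    {"dx":0,"dy":0.05,"dz":0.01,"rx":0,"ry":0,"rz":-0.03,"jaw":0.2},
    {"dx":0,"dy":0.04,"dz":0,"rx":0,"ry":0,"rz":-0.01,"jaw":0.2},
    {"dx":0,"dy":0.03,"dz":0,"rx":0,"ry":0,"rz":0,"jaw":0.2},
    {"dx":0,"dy":0,"dz":0,"rx":0,"ry":0,"rz":0,"jaw":0.2},
    {"dx":0,"dy":0,"dz":0,"rx":0,"ry":0,"rz":0,"jaw":0.2},
  ],
)

```text
time_s: 5.0
position: [0.5192, -0.1034, 0.1943]
tcp_rot: [[0.034, 0.999, 0.005], [0.999, -0.034, -0.005], [-0.004, 0.005, -1.0]]
contact_force: [-0.2, -0.4, -0.4]
width: 0.318
grasp_force: 49.5
```

```bash
python3 - <<'E'
from h import *
o=get_obs();p=camera_params("wrist");a=read_camera("wrist")[:,:,::-1].copy();cv2.imwrite("pics/w4.png",a)
import pickle;pickle.dump((o,p),open("w4.pkl","wb"))
print(o["time_s"],o["position"],np.round(o["tcp_rot"],4).tolist(),o["contact_force"],o["grasp_force"])
E
```

```text
5.0 [ 0.51924752 -0.10344685  0.19430731] [[0.0338, 0.9994, 0.0047], [0.9994, -0.0338, -0.0046], [-0.0045, 0.0049, -1.0]] [-0.15243759 -0.39794632 -0.42185485] 49.47659969329834
```

View pics/w4.png

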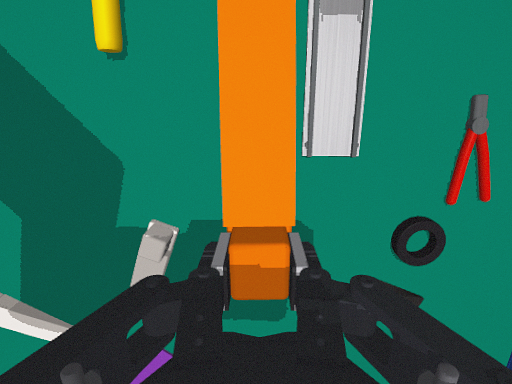

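The track is visible to the right of the wedge: its end edge runs from (303,156) to (358,157) and its sides rise to about (311,0) and (372,0). Next I fit its edges.

```bash
python3 - <<'E'
from h import *
import pickle;o,p=pickle.load(open("w4.pkl","rb"))
a=cv2.imread("pics/w4.png");h=cv2.cvtColor(a,cv2.COLOR_BGR2HSV)
g=cv2.inRange(h,(70,100,40),(100,255,255))
L=[];R=[]
for v in range(15,150,5):
    ok=np.where(g[v,297:420]==0)[0]+297
    L.append((ok.min()-.5,v));R.append((ok.max()+.5,v))
E=[(u,np.where(g[140:170,u]==0)[0].max()+140.5) for u in range(310,355,5)]
print(L[0],L[-1],R[0],R[-1],E[0],E[-1])
def fit(P,z):
    X=onz("wrist",P,z,p)[:,:2];l=cv2.fitLine(X.astype(np.float32),cv2.DIST_HUBER,0,1e-4,1e-4).ravel();l=l if l[1]>0 else -l
    print(np.arctan2(l[1],l[0]),l,"x at y=-.09,0:",[l[2]+(y-l[3])*l[0]/l[1] for y in(-.09,0)])
fit(L,.011);fit(L,.005);fit(R,.011);fit(R,.005);print("end",onz("wrist",E,.005,p)[:,:2].mean(0))
# wedge edges: in hand
m=cv2.inRange(h,(5,150,60),(18,255,255))
W=[(np.where(m[v,200:300])[0].min()+199.5,np.where(m[v,200:300])[0].max()+200.5,v) for v in(10,100,190)];print(W)
T=o["position"];zs=T[2]-.015
for l,r,v in W:
    print([onz("wrist",[((l+r)/2,v)],zs+t,p)[0].round(4) for t in(.010,.017,.022)])
E
```

```text
(np.float64(307.5), 15) (np.float64(301.5), 145) (np.float64(371.5), 15) (np.float64(359.5), 145) (310, np.float64(156.5)) (350, np.float64(155.5))
1.5309912 [3.9794620e-02 9.9920785e-01 5.7246435e-01 8.3519437e-04] x at y=-.09,0: [np.float32(0.5688467), np.float32(0.5724311)]
1.5309916 [0.03979426 0.9992079  0.57339585 0.00136609] x at y=-.09,0: [np.float32(0.5697571), np.float32(0.5733414)]
1.5335299 [ 0.03725782  0.99930567  0.63706857 -0.02469968] x at y=-.09,0: [np.float32(0.63463396), np.float32(0.63798946)]
1.53353 [ 0.0372577   0.99930567  0.63918996 -0.02463907] x at y=-.09,0: [np.float32(0.6367531), np.float32(0.6401086)]
end [ 0.60340926 -0.09057193]
[(np.float64(217.5), np.float64(295.5), 10), (np.float64(219.5), np.float64(295.5), 100), (np.float64(221.5), np.float64(294.5), 190)]
[array([0.5226, 0.0123, 0.1893]), array([0.5226, 0.0104, 0.1963]), array([0.5226, 0.009 , 0.2013])]
[array([ 0.5217, -0.0272,  0.1893]), array([ 0.5217, -0.0272,  0.1963]), array([ 0.5217, -0.0273,  0.2013])]
[array([ 0.5204, -0.073 ,  0.1893]), array([ 0.5205, -0.0709,  0.1963]), array([ 0.5205, -0.0693,  0.2013])]
```

Call:
move_arm(
  rows=[
    {"dx":0.03,"dy":0.004,"dz":0,"rx":0,"ry":0,"rz":-0.008,"jaw":0.2},
    {"dx":0.03,"dy":0.004,"dz":0,"rx":0,"ry":0,"rz":0,"jaw":0.2},
    {"dx":0.025,"dy":0.003,"dz":0,"rx":0,"ry":0,"rz":0,"jaw":0.2},
    {"dx":0,"dy":0,"dz":-0.05,"rx":0,"ry":0,"rz":0,"jaw":0.2},
    {"dx":0,"dy":0,"dz":-0.05,"rx":0,"ry":0,"rz":0,"jaw":0.2},
    {"dx":0,"dy":0,"dz":-0.03,"rx":0,"ry":0,"rz":0,"jaw":0.2},
    {"dx":0,"dy":0,"dz":-0.01,"rx":0,"ry":0,"rz":0,"jaw":0.2},
    {"dx":0,"dy":0,"dz":0,"rx":0,"ry":0,"rz":0,"jaw":0.2},
  ],
)

```text
time_s: 6.05
position: [0.6043, -0.0928, 0.0543]
tcp_rot: [[0.043, 0.999, 0.004], [0.999, -0.043, -0.004], [-0.004, 0.005, -1.0]]
contact_force: [0.4, -0.7, -1.3]
width: 0.314
grasp_force: 49.4
```

```bash
python3 - <<'E'
from h import *
o=get_obs();p=camera_params("wrist");a=read_camera("wrist")[:,:,::-1].copy()
print(o["time_s"],o["position"],np.round(o["tcp_rot"],4).tolist(),o["contact_force"],o["grasp_force"])
s=read_camera("scene")[:,:,::-1]
c=cv2.resize(s[140:240,245:375],None,fx=3,fy=3,interpolation=cv2.INTER_CUBIC)
cv2.imwrite("pics/w5.png",np.hstack([cv2.resize(a,(400,300)),c]))
E
```

```text
6.05 [ 0.60428126 -0.09275243  0.05434844] [[0.0428, 0.9991, 0.0043], [0.9991, -0.0428, -0.0045], [-0.0043, 0.0045, -1.0]] [ 0.39540491 -0.74195421 -1.30224077] 49.357600808143616
```

View pics/w5.png

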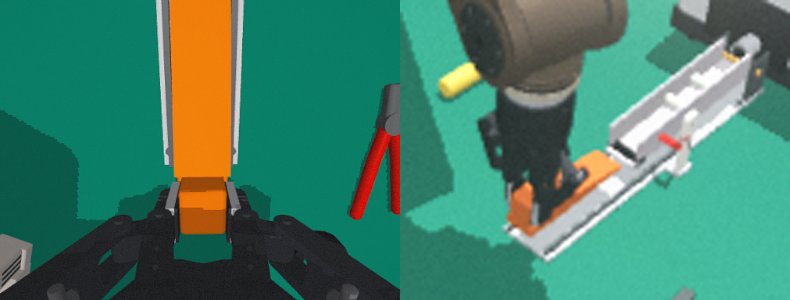

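The wedge is centred in the track, with margins of about 8 px on the left and 9 px on the right in the wrist view. The toe is just short of the trough mouth. Lowering now.

Call:
move_arm(
  rows=[
    {"dx":0,"dy":0,"dz":-0.02,"rx":0,"ry":0,"rz":0,"jaw":0.2},
    {"dx":0,"dy":0,"dz":-0.01,"rx":0,"ry":0,"rz":0,"jaw":0.2},
    {"dx":0,"dy":0,"dz":-0.002,"rx":0,"ry":0,"rz":0,"jaw":0.2},
    {"dx":0,"dy":0,"dz":0,"rx":0,"ry":0,"rz":0,"jaw":0.2},
  ],
)

```text
time_s: 6.65
position: [0.6044, -0.0921, 0.0228]
tcp_rot: [[0.042, 0.999, 0.005], [0.999, -0.042, -0.005], [-0.004, 0.005, -1.0]]
contact_force: [-0.4, 0.2, -1.0]
width: 0.32
grasp_force: 49.4
```

Call:
move_arm(
  rows=[
    {"dx":0,"dy":0,"dz":-0.001,"rx":0,"ry":0,"rz":0,"jaw":0.2},
    {"dx":0,"dy":0,"dz":-0.001,"rx":0,"ry":0,"rz":0,"jaw":0.2},
    {"dx":0,"dy":0,"dz":0,"rx":0,"ry":0,"rz":0,"jaw":0.2},
  ],
)

```text
time_s: 7.02
position: [0.6042, -0.0921, 0.0204]
tcp_rot: [[0.042, 0.999, 0.005], [0.999, -0.042, -0.005], [-0.004, 0.005, -1.0]]
contact_force: [0.4, 0.3, -0.5]
width: 0.314
grasp_force: 49.4
```

Call:
move_arm(
  rows=[
    {"dx":0,"dy":0,"dz":-0.0005,"rx":0,"ry":0,"rz":0,"jaw":0.2},
    {"dx":0,"dy":0,"dz":-0.0005,"rx":0,"ry":0,"rz":0,"jaw":0.2},
    {"dx":0,"dy":0,"dz":0,"rx":0,"ry":0,"rz":0,"jaw":0.2},
  ],
)

```text
time_s: 7.4
position: [0.6042, -0.0921, 0.02]
tcp_rot: [[0.042, 0.999, 0.005], [0.999, -0.042, -0.005], [-0.004, 0.005, -1.0]]
contact_force: [-2.0, 0.3, 7.1]
width: 0.321
grasp_force: 50.6
```

Call:
move_arm(
  rows=[
    {"dx":0,"dy":0,"dz":0.0005,"rx":0,"ry":0,"rz":0,"jaw":0.2},
    {"dx":0.0004,"dy":0.01,"dz":0,"rx":0,"ry":0,"rz":0,"jaw":0.2},
    {"dx":0.0004,"dy":0.01,"dz":0,"rx":0,"ry":0,"rz":0,"jaw":0.2},
    {"dx":0.0004,"dy":0.01,"dz":0,"rx":0,"ry":0,"rz":0,"jaw":0.2},
    {"dx":0.0004,"dy":0.01,"dz":0,"rx":0,"ry":0,"rz":0,"jaw":0.2},
    {"dx":0,"dy":0,"dz":0,"rx":0,"ry":0,"rz":0,"jaw":0.2},
  ],
)

```text
time_s: 8.15
position: [0.6059, -0.0506, 0.02]
tcp_rot: [[0.041, 0.999, 0.005], [0.999, -0.041, -0.004], [-0.004, 0.005, -1.0]]
contact_force: [0.6, 4.1, 5.0]
width: 0.324
grasp_force: 50.3
```

Call:
move_arm(
  rows=[
    {"dx":0,"dy":0,"dz":0.0005,"rx":0,"ry":0,"rz":0,"jaw":0.2},
    {"dx":0,"dy":0,"dz":0,"rx":0,"ry":0,"rz":0,"jaw":0.2},
    {"dx":0,"dy":0,"dz":0,"rx":0,"ry":0,"rz":0,"jaw":0.2},
  ],
)

```text
time_s: 8.52
position: [0.6055, -0.0521, 0.02]
tcp_rot: [[0.042, 0.999, 0.004], [0.999, -0.042, -0.004], [-0.004, 0.004, -1.0]]
contact_force: [0.7, 0.6, -1.1]
width: 0.325
grasp_force: 49.5
```

Call:
move_arm(
  rows=[
    {"dx":0.0002,"dy":0.005,"dz":0,"rx":0,"ry":0,"rz":0,"jaw":0.2},
    {"dx":0.0002,"dy":0.005,"dz":0,"rx":0,"ry":0,"rz":0,"jaw":0.2},
    {"dx":0.0002,"dy":0.005,"dz":0,"rx":0,"ry":0,"rz":0,"jaw":0.2},
    {"dx":0.0002,"dy":0.005,"dz":0,"rx":0,"ry":0,"rz":0,"jaw":0.2},
    {"dx":0.0002,"dy":0.005,"dz":0,"rx":0,"ry":0,"rz":0,"jaw":0.2},
    {"dx":0.0002,"dy":0.005,"dz":0,"rx":0,"ry":0,"rz":0,"jaw":0.2},
    {"dx":0,"dy":0,"dz":0,"rx":0,"ry":0,"rz":0,"jaw":0.2},
    {"dx":0,"dy":0,"dz":0,"rx":0,"ry":0,"rz":0,"jaw":0.2},
  ],
)

```text
time_s: 9.52
position: [0.607, -0.0221, 0.0203]
tcp_rot: [[0.042, 0.999, 0.005], [0.999, -0.042, -0.005], [-0.004, 0.005, -1.0]]
contact_force: [-1.2, 0.1, -1.2]
width: 0.32
grasp_force: 49.5
```

Call:
move_arm(
  rows=[
    {"dx":0.0001,"dy":0.003,"dz":0,"rx":0,"ry":0,"rz":0,"jaw":0.2},
    {"dx":0.0001,"dy":0.003,"dz":0,"rx":0,"ry":0,"rz":0,"jaw":0.2},
    {"dx":0.0001,"dy":0.003,"dz":0,"rx":0,"ry":0,"rz":0,"jaw":0.2},
    {"dx":0.0001,"dy":0.003,"dz":0,"rx":0,"ry":0,"rz":0,"jaw":0.2},
    {"dx":0.0001,"dy":0.003,"dz":0,"rx":0,"ry":0,"rz":0,"jaw":0.2},
    {"dx":0,"dy":0,"dz":0,"rx":0,"ry":0,"rz":0,"jaw":0.2},
    {"dx":0,"dy":0,"dz":0,"rx":0,"ry":0,"rz":0,"jaw":0.2},
  ],
)

```text
time_s: 10.4
position: [0.6074, -0.0069, 0.0202]
tcp_rot: [[0.042, 0.999, 0.004], [0.999, -0.042, -0.004], [-0.004, 0.005, -1.0]]
contact_force: [-0.3, -0.2, -2.7]
width: 0.32
grasp_force: 49.2
```

Call:
move_arm(
  rows=[
    {"dx":0.0001,"dy":0.003,"dz":-0.0003,"rx":0,"ry":0,"rz":0,"jaw":0.2},
    {"dx":0.0001,"dy":0.003,"dz":0,"rx":0,"ry":0,"rz":0,"jaw":0.2},
    {"dx":0.0001,"dy":0.003,"dz":0,"rx":0,"ry":0,"rz":0,"jaw":0.2},
    {"dx":0,"dy":0,"dz":0,"rx":0,"ry":0,"rz":0,"jaw":0.2},
    {"dx":0,"dy":0,"dz":0,"rx":0,"ry":0,"rz":0,"jaw":0.2},
  ],
)

```text
time_s: 11.02
position: [0.6079, 0.002, 0.0201]
tcp_rot: [[0.042, 0.999, 0.005], [0.999, -0.042, -0.004], [-0.004, 0.005, -1.0]]
contact_force: [0.4, -2.2, -1.9]
width: 0.319
grasp_force: 49.3
```

```bash
python3 - <<'E'
from h import *
s=read_camera("scene")[:,:,::-1];b=read_camera("side")[:,:,::-1]
c=cv2.resize(s[145:235,275:375],None,fx=4,fy=4,interpolation=cv2.INTER_CUBIC)
d=cv2.resize(b[120:210,240:320],None,fx=4,fy=4,interpolation=cv2.INTER_CUBIC)
cv2.imwrite("pics/w6.png",np.hstack([c,d]))
E
```

```text
(no output)
```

View pics/w6.png

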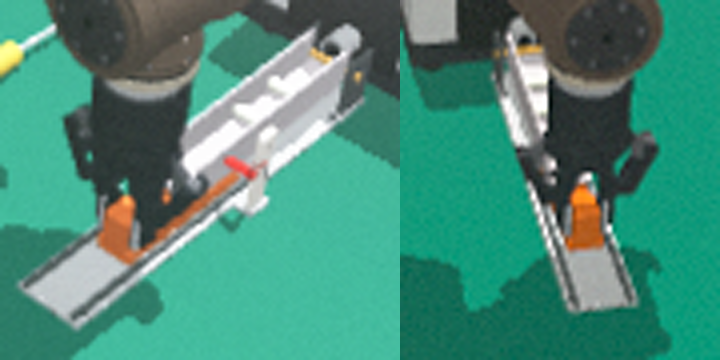

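The wedge is tracking straight under the trough and the push is building. Pushing on in small steps.

Call:
move_arm(
  rows=[
    {"dx":0.0001,"dy":0.003,"dz":-0.0001,"rx":0,"ry":0,"rz":0,"jaw":0.2},
    {"dx":0.0001,"dy":0.003,"dz":0,"rx":0,"ry":0,"rz":0,"jaw":0.2},
    {"dx":0.0001,"dy":0.003,"dz":0,"rx":0,"ry":0,"rz":0,"jaw":0.2},
    {"dx":0.0001,"dy":0.003,"dz":0,"rx":0,"ry":0,"rz":0,"jaw":0.2},
    {"dx":0.0001,"dy":0.003,"dz":0,"rx":0,"ry":0,"rz":0,"jaw":0.2},
    {"dx":0,"dy":0,"dz":0,"rx":0,"ry":0,"rz":0,"jaw":0.2},
    {"dx":0,"dy":0,"dz":0,"rx":0,"ry":0,"rz":0,"jaw":0.2},
  ],
)

```text
time_s: 12.0
position: [0.6083, 0.017, 0.02]
tcp_rot: [[0.042, 0.999, 0.005], [0.999, -0.042, -0.004], [-0.004, 0.005, -1.0]]
contact_force: [-0.4, -1.9, -0.6]
width: 0.318
grasp_force: 49.5
```

Call:
move_arm(
  rows=[
    {"dx":0.0001,"dy":0.002,"dz":0,"rx":0,"ry":0,"rz":0,"jaw":0.2},
    {"dx":0.0001,"dy":0.002,"dz":0,"rx":0,"ry":0,"rz":0,"jaw":0.2},
    {"dx":0.0001,"dy":0.002,"dz":0,"rx":0,"ry":0,"rz":0,"jaw":0.2},
    {"dx":0.0001,"dy":0.002,"dz":0,"rx":0,"ry":0,"rz":0,"jaw":0.2},
    {"dx":0,"dy":0,"dz":0,"rx":0,"ry":0,"rz":0,"jaw":0.2},
    {"dx":0,"dy":0,"dz":0,"rx":0,"ry":0,"rz":0,"jaw":0.2},
  ],
)

```text
time_s: 12.75
position: [0.6087, 0.0248, 0.02]
tcp_rot: [[0.042, 0.999, 0.005], [0.999, -0.042, -0.005], [-0.004, 0.005, -1.0]]
contact_force: [-0.1, -4.0, 0.5]
width: 0.318
grasp_force: 49.7
```

Call:
move_arm(
  rows=[
    {"dx":0.0001,"dy":0.0015,"dz":0,"rx":0,"ry":0,"rz":0,"jaw":0.2},
    {"dx":0,"dy":0.0015,"dz":0,"rx":0,"ry":0,"rz":0,"jaw":0.2},
    {"dx":0,"dy":0,"dz":0,"rx":0,"ry":0,"rz":0,"jaw":0.2},
    {"dx":0,"dy":0,"dz":0,"rx":0,"ry":0,"rz":0,"jaw":0.2},
  ],
)

```text
time_s: 13.25
position: [0.6088, 0.0278, 0.02]
tcp_rot: [[0.042, 0.999, 0.005], [0.999, -0.042, -0.005], [-0.004, 0.005, -1.0]]
contact_force: [0.1, -5.6, 0.9]
width: 0.317
grasp_force: 49.7
```

Call:
move_arm(
  rows=[
    {"dx":0,"dy":0.001,"dz":0,"rx":0,"ry":0,"rz":0,"jaw":0.2},
    {"dx":0,"dy":0,"dz":0,"rx":0,"ry":0,"rz":0,"jaw":0.2},
    {"dx":0,"dy":0,"dz":0,"rx":0,"ry":0,"rz":0,"jaw":0.2},
  ],
)

```text
time_s: 13.62
position: [0.6088, 0.0288, 0.02]
tcp_rot: [[0.042, 0.999, 0.005], [0.999, -0.042, -0.005], [-0.004, 0.005, -1.0]]
contact_force: [0.8, -6.1, 1.1]
width: 0.319
grasp_force: 49.7
```

```bash
python3 - <<'E'
from h import *
f=[]
for i in range(3):
    s=read_camera("scene")[:,:,::-1];f.append(get_obs()["contact_force"])
print(np.round(f,1).tolist())
# pointer: red near trough vs. before
for n,im in(("before",cv2.imread("pics/scene.png")),("now",s)):
    h=cv2.cvtColor(im,cv2.COLOR_BGR2HSV)[160:200,320:350]
    sat=((h[...,0]<8)|(h[...,0]>170))*(h[...,1]>90).astype(float)*h[...,1]
    v,u=np.indices(sat.shape);
    for w in range(6,24,2): 
        k=sat[:,w:w+2]; print(n,320+w,round(float((k*v[:,w:w+2]).sum()/max(k.sum(),1))+160,2),int(k.sum()))
E
```

```text
[[0.2, -4.7, 1.3], [-0.4, -5.2, 1.2], [0.2, -6.3, 1.4]]
before 326 160.0 0
before 328 160.0 0
before 330 185.43 241
before 332 185.77 782
before 334 186.57 927
before 336 187.78 955
before 338 188.43 218
before 340 160.0 0
before 342 160.0 0
now 326 160.0 0
now 328 160.0 0
now 330 184.0 101
now 332 184.44 1053
now 334 185.39 1140
now 336 186.25 1402
now 338 186.93 507
now 340 160.0 0
now 342 160.0 0
```

Call:
move_arm(
  rows=[
    {"dx":0,"dy":0.001,"dz":0,"rx":0,"ry":0,"rz":0,"jaw":0.2},
    {"dx":0,"dy":0,"dz":-0.0001,"rx":0,"ry":0,"rz":0,"jaw":0.2},
    {"dx":0,"dy":0,"dz":0,"rx":0,"ry":0,"rz":0,"jaw":0.2},
  ],
)

```text
time_s: 14.15
position: [0.6089, 0.0297, 0.02]
tcp_rot: [[0.042, 0.999, 0.005], [0.999, -0.042, -0.005], [-0.004, 0.005, -1.0]]
contact_force: [0.1, -4.9, 2.4]
width: 0.323
grasp_force: 49.9
```

```bash
cat > f.py <<'E'
from h import *
f=[]
for i in range(5):
    s=read_camera("scene");f.append(get_obs()["contact_force"])
print(np.mean(f,0).round(2),np.std(f,0).round(2),get_obs()["position"],get_obs()["time_s"])
E
python3 f.py
```

```text
[-0.02 -5.3   2.1 ] [0.28 0.31 0.15] [0.60891149 0.02976749 0.0200419 ] 14.4
```

Call:
move_arm(
  rows=[
    {"dx":0,"dy":0.001,"dz":0.0002,"rx":0,"ry":0,"rz":0,"jaw":0.2},
    {"dx":0.0001,"dy":0.001,"dz":0,"rx":0,"ry":0,"rz":0,"jaw":0.2},
    {"dx":0,"dy":0,"dz":0,"rx":0,"ry":0,"rz":0,"jaw":0.2},
    {"dx":0,"dy":0,"dz":0,"rx":0,"ry":0,"rz":0,"jaw":0.2},
  ],
)

```text
time_s: 14.9
position: [0.6088, 0.0319, 0.02]
tcp_rot: [[0.042, 0.999, 0.005], [0.999, -0.042, -0.005], [-0.004, 0.005, -1.0]]
contact_force: [0.0, -4.8, 0.6]
width: 0.321
grasp_force: 49.6
```

```bash
python3 f.py
```

```text
[-0.05 -4.94  0.32] [0.43 0.37 0.49] [0.60885718 0.03183642 0.02001617] 15.15
```

Call:
move_arm(
  rows=[
    {"dx":0,"dy":0.001,"dz":0,"rx":0,"ry":0,"rz":0,"jaw":0.2},
    {"dx":0.0001,"dy":0.001,"dz":0,"rx":0,"ry":0,"rz":0,"jaw":0.2},
    {"dx":0,"dy":0,"dz":0,"rx":0,"ry":0,"rz":0,"jaw":0.2},
    {"dx":0,"dy":0,"dz":0,"rx":0,"ry":0,"rz":0,"jaw":0.2},
  ],
)

```text
time_s: 15.65
position: [0.6089, 0.0335, 0.02]
tcp_rot: [[0.042, 0.999, 0.005], [0.999, -0.042, -0.005], [-0.005, 0.005, -1.0]]
contact_force: [-0.1, -8.9, 0.7]
width: 0.319
grasp_force: 49.6
```

```bash
python3 f.py
```

```text
[-0.21 -8.22  0.44] [0.19 0.65 0.61] [0.60894711 0.0334688  0.02000946] 15.9
```

Call:
move_arm(
  rows=[
    {"dx":0,"dy":0.0005,"dz":0,"rx":0,"ry":0,"rz":0,"jaw":0.2},
    {"dx":0,"dy":0.0005,"dz":0,"rx":0,"ry":0,"rz":0,"jaw":0.2},
    {"dx":0,"dy":0,"dz":0,"rx":0,"ry":0,"rz":0,"jaw":0.2},
    {"dx":0,"dy":0,"dz":0,"rx":0,"ry":0,"rz":0,"jaw":0.2},
  ],
)

```text
time_s: 16.4
position: [0.6089, 0.034, 0.02]
tcp_rot: [[0.042, 0.999, 0.004], [0.999, -0.042, -0.005], [-0.005, 0.005, -1.0]]
contact_force: [-0.2, -11.2, 0.2]
width: 0.318
grasp_force: 49.6
```

```bash
python3 f.py
```

```text
[ -0.1  -11.09   0.63] [0.48 0.54 0.34] [0.60894344 0.03403383 0.02001054] 16.65
```

Call:
move_arm(
  rows=[
    {"dx":0,"dy":-0.0005,"dz":0,"rx":0,"ry":0,"rz":0,"jaw":0.2},
    {"dx":0,"dy":-0.0005,"dz":0,"rx":0,"ry":0,"rz":0,"jaw":0.2},
    {"dx":0,"dy":-0.0004,"dz":0,"rx":0,"ry":0,"rz":0,"jaw":0.2},
    {"dx":0,"dy":0,"dz":0,"rx":0,"ry":0,"rz":0,"jaw":0.2},
    {"dx":0,"dy":0,"dz":0,"rx":0,"ry":0,"rz":0,"jaw":0.2},
  ],
)

```text
time_s: 17.27
position: [0.6089, 0.0339, 0.02]
tcp_rot: [[0.042, 0.999, 0.005], [0.999, -0.042, -0.004], [-0.004, 0.005, -1.0]]
contact_force: [0.4, 2.8, 0.2]
width: 0.323
grasp_force: 49.5
```

```bash
python3 f.py
```

```text
[0.19 3.26 0.34] [0.25 0.8  0.72] [0.60891244 0.03384749 0.02002779] 17.525
```

Call:
move_arm(
  rows=[
    {"dx":0,"dy":0.0004,"dz":0,"rx":0,"ry":0,"rz":0,"jaw":0.2},
    {"dx":0,"dy":0,"dz":0,"rx":0,"ry":0,"rz":0,"jaw":0.2},
    {"dx":0,"dy":0,"dz":0,"rx":0,"ry":0,"rz":0,"jaw":0.2},
  ],
)

```text
time_s: 17.9
position: [0.6089, 0.0339, 0.02]
tcp_rot: [[0.042, 0.999, 0.005], [0.999, -0.042, -0.005], [-0.004, 0.005, -1.0]]
contact_force: [0.2, 1.6, -0.0]
width: 0.321
grasp_force: 49.6
```

```bash
python3 f.py
```

```text
[-0.24  0.69  0.11] [0.68 0.23 0.36] [0.6089163  0.0338836  0.02002405] 18.15
```

Call:
move_arm(
  rows=[
    {"dx":0,"dy":0,"dz":0,"rx":0,"ry":0,"rz":0,"jaw":0.4},
    {"dx":0,"dy":0,"dz":0,"rx":0,"ry":0,"rz":0,"jaw":0.6},
    {"dx":0,"dy":0,"dz":0,"rx":0,"ry":0,"rz":0,"jaw":0.6},
    {"dx":0,"dy":0,"dz":0,"rx":0,"ry":0,"rz":0,"jaw":0.6},
    {"dx":0,"dy":0,"dz":0.01,"rx":0,"ry":0,"rz":0,"jaw":0.6},
    {"dx":0,"dy":0,"dz":0.02,"rx":0,"ry":0,"rz":0,"jaw":0.6},
    {"dx":0,"dy":0,"dz":0.04,"rx":0,"ry":0,"rz":0,"jaw":0.6},
    {"dx":0,"dy":0,"dz":0.05,"rx":0,"ry":0,"rz":0,"jaw":0.6},
    {"dx":0,"dy":0,"dz":0.05,"rx":0,"ry":0,"rz":0,"jaw":0.6},
    {"dx":-0.02,"dy":-0.05,"dz":0.03,"rx":0,"ry":0,"rz":0,"jaw":0.6},
    {"dx":-0.02,"dy":-0.05,"dz":0,"rx":0,"ry":0,"rz":0,"jaw":0.6},
    {"dx":0,"dy":0,"dz":0,"rx":0,"ry":0,"rz":0,"jaw":0.6},
  ],
)

```text
time_s: 19.65
position: [0.5679, -0.0686, 0.2214]
tcp_rot: [[0.045, 0.999, 0.006], [0.999, -0.045, -0.005], [-0.005, 0.006, -1.0]]
contact_force: [0.3, 0.4, 0.2]
width: 0.601
grasp_force: 0.0
```

```bash
python3 - <<'E'
from h import *
s=read_camera("scene")[:,:,::-1];b=read_camera("wrist")[:,:,::-1]
c=cv2.resize(s[145:235,275:375],None,fx=4,fy=4,interpolation=cv2.INTER_CUBIC)
cv2.imwrite("pics/w7.png",np.hstack([c,cv2.resize(b,(400,360))]))
print(get_obs()["contact_force"],get_obs()["time_s"])
E
```

```text
[-0.63700902  0.53244262 -0.48701604] 19.75
```

View pics/w7.png

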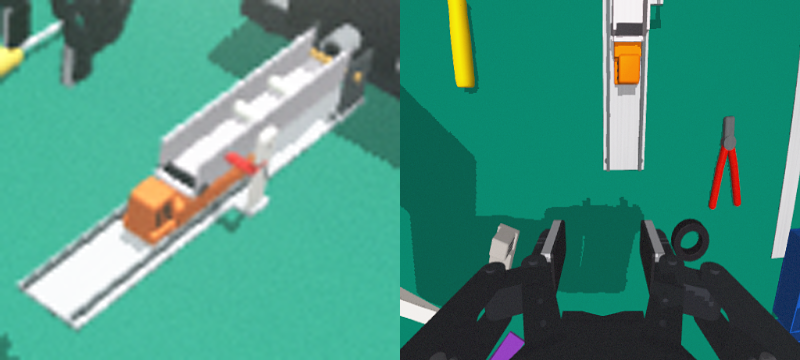

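The wedge is seated under the raised trough and the pointer has come up to the mark, at crop (240,160). The hand is clear, so I'm handing the job in.

```bash
python3 -c "
from workcell import *
print(close_job())"
```

```text
the job is handed in; nothing more can be done
None
```

The wedge is in the track under the rubber foot, the trough is up against its stop with the pointer at the red mark, and the job is handed in at about 20 s. I pushed to 11 N, which puts the foot load at roughly 12 N (17 N at most); that load is worked out from the push, not measured directly. The gripper let go cleanly and touched nothing else.

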